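# Sort the gauges and the counter back into their holders after a marking batch

### The arm

A 6-joint arm with a two-finger parallel gripper is mounted at the origin on a cart in front of the work surface, level with it; the furniture and walls round the work are solid. World frame = base frame: x ahead of the robot, y to its left, z up, the work surface at z = 0. Lengths are in m, angles in rad, forces in N, time in s.
With the tool pointing down it reaches from about 0.25 to 0.775 m from the base axis. Payload 4 kg.
Tool frame: the origin (TCP) lies at the very end of the fingers, on their centre line; the grasp point (between the pads) lies 19 mm behind it; x points along the fingers, y is the direction in which the jaws open and shut, and the axes are right-handed (so a half turn about x gives the same grasp; the last joint's range is limited). The gripper opens to 85 mm and grips with 20 to 120 N. Pads are 22 mm wide; open, the fingers measure 114 mm over their backs; the gripper's body (76 mm by 85 mm) begins 54 mm behind the grasp point. The pads swing forward as they close: fully open they stand 13 mm farther back than shut.
Start: joints at [1.145, 0.087, 1.371, -0, 1.684, -0.103], TCP at [0.174, 0.522, 0.231] pointing down, gripper open.
Joint ranges: [-3.1, 3.1], [-0.76, 2.03], [0.27, 2.55], [-1.08, 4.22], [0.17, 2.65], [-2.57, 2.57]. Speed limits (rad/s): [2.79, 2.79, 3.14, 3.14, 3.14, 3.14].

### API

Orientations are given as a rotation vector (axis times angle).
In Python, from bench import read_state, snapshot, camera_info, job_done gives the robot as it stands. The module is installed in compiled form; this text tells all that it offers.
- The arm moves only by the tool carry_out, never from a script. Its argument "rows" is a list of rows, each a list of 5 numbers: the shift along the world's x, y, z in m, then the turn about the world's z in degrees, then the opening, from -1 (shut) to 1 (fully open). In form: [[dx, dy, dz, turn, grip], ...]. A call has 1 to 20 rows; each row is the pose to reach, as a shift and turn from the pose commanded when the call began; what a row does not reach only later rows make up. A row lasts 1/12 s, in which the tool goes at most 41.7 mm and 7.16 degrees, less where a joint would pass 70% of its speed; a pose out of reach is approached as far as the arm can. A call with a gripper value outside its range is refused whole. The fingers move at their own pace and stop on an object; the grip force is fixed at half the most. Time passes only in rows, so rows that repeat a pose let the fingers close. It gives the time, the measured TCP pose, the force and the opening at its end, in the units of the state.
- read_state(): the state, without advancing time (a new reading comes with each control period).
- snapshot(name): name is "side" or "top"; returns (picture, depth): 384x512x3 uint8, red, green, blue; 384x512 float32, m along the optical axis (not along the pixel's ray), 0 where there is no reading.
- camera_info(name): a dict with "camera_matrix" (3x3 intrinsics, pixels), "pose" (4x4, takes a point from camera to world coordinates). Camera axes: x right, y up, looking along -z (the intrinsics and any distortion apply to the point x, -y, -z); pixel columns grow to the right and rows downward; lengths in m; the calibration is good to about 2 mm. A picture is of the moment at which its call begins. camera_info takes no time and is no camera call.
- job_done(): hands the job in, once; it reports no verdict.
The state is a dict: "time_s": time; "joint_positions": joint angles; "qvel": joint speeds; "joint_torque": joint torques, N m; "tcp_pos": TCP position; "tool_rot": TCP orientation; "ft_force": force on the tool from outside, world axes, zero at the start; "wrist_torque": the same for the moment, N m; "gripper_width": finger opening in m.
Only numpy, scipy, OpenCV 4.12 (cv2) and the standard library are available. Lean on these libraries where they do the work, as an engineer would, in place of code of your own. Each camera call takes 0.05 s, during which the arm holds its last target.

### The job

Tidy away the gear from the marking batch: put both steel ring gauges over the post of their stand, one flat on the other and right down, stand the steel gauge block upright in the cut-out of the small black foam tray, and lay the chromed tally counter, dial up, in the cut-out of the blue foam tray. Each must sit flat on the floor of its cut-out, lengthwise with it.

Things in the scene. Friction and masses are not known exactly. Their poses are not given: they have to be found in the camera images.
- ring_a_mid (a point): loose ground steel ring gauge lying flat on the bench: 56 mm outside, 33 mm bore, 14 mm thick; grip it across the outside, from above, in any direction. Point: its centre, 7 mm up; z is the bore's axis. The two rings are alike; either may go on first and either face may be up
- ring_b_mid (a point): loose ground steel ring gauge lying flat on the bench: 56 mm outside, 33 mm bore, 14 mm thick; grip it across the outside, from above, in any direction. Point: its centre, 7 mm up; z is the bore's axis. The two rings are alike; either may go on first and either face may be up
- focus_block_mid (a point): loose bright steel gauge block standing on the bench: 60 mm long (its x), 30 mm wide (its y), 45 mm tall; grip it across the 30 mm. Point: its centre, 22.5 mm up; z up
- tally_mid (a point): loose chromed hand tally counter, dial up: a round case 44 mm across and 18 mm thick, with a push button at its +x end and a finger ring at its -x end (along x it reaches from 39 mm behind the point to 33 mm ahead of it). Grip it across the round case along its y, clear of button and ring. Point: centre of the round case, 9 mm up; z up
- gauge_stand: turned metal stand for the ring gauges, fixed: a round dark foot 46 mm across and 12 mm high, with an upright bright post 20 mm across, tapering above 42 mm to an 8 mm wide tip 52 mm up. Origin: centre of the underside, on the post's axis; z up. The first ring lies on the foot, its centre 19 mm above the origin; the second lies on the first, its centre 33 mm up
- block_tray: small charcoal black foam tray for the gauge block, 94 (x) by 62 mm (y), 20 mm high, fixed. Origin: centre of its underside; z up. One cut-out in the middle, 74 (x) by 44 mm (y), 12 mm deep, its floor 8 mm up; a finger channel 40 mm wide crosses its middle along y, at floor height, open at both sides. The block stands in it lengthwise along x, either way round, its centre 30.5 mm up
- counter_tray: blue foam tray for the tally counter, 108 (x) by 78 mm (y), 20 mm high, fixed. Origin: centre of its underside; z up. One cut-out in the middle, 88 (x) by 58 mm (y), 12 mm deep, its floor 8 mm up; a finger channel 40 mm wide crosses its middle along y, at floor height, open at both sides. The counter lies in it lengthwise along x, either way round, its case's centre 17 mm up
Things that resemble listed ones, but are neither listed nor needed, are in the scene too. What is shaped like the part that bears ring_a_mid but green or yellow is not meant.

How it is judged:
At the end, for the whole second after the job is handed in: Both rings over the post, flat (7 deg), within 10 mm of its axis, one on the foot, the other on it (height 3 mm). Block and counter upright (6 deg) on the floor of their own cut-outs (height 3 mm), within 15 mm of centre lengthwise, 12 mm across, 23 deg of the tray's length. All at rest (horizontal distance between each of ring_a_mid, ring_b_mid and gauge_stand below 0.01 m and (z of ring_a_mid in the frame of gauge_stand between 0.016 and 0.022 m or z of ring_a_mid in the frame of gauge_stand between 0.03 and 0.036 m) and angle between the z axis of each of ring_a_mid, ring_b_mid and the z axis of gauge_stand, either way round below 0.12 rad and linear speed of each of ring_a, ring_b, focus_block, tally below 0.02 m/s and angular speed of each of ring_a, ring_b, focus_block, tally below 0.2 rad/s and (z of ring_b_mid in the frame of gauge_stand between 0.016 and 0.022 m or z of ring_b_mid in the frame of gauge_stand between 0.03 and 0.036 m) and x of focus_block_mid in the frame of block_tray between -0.015 and 0.015 m and y of focus_block_mid in the frame of block_tray between -0.012 and 0.012 m and z of focus_block_mid in the frame of block_tray between 0.0275 and 0.0335 m and angle between each of focus_block_mid, tally_mid's own z axis and vertical below 0.1 rad and angle between the x axis of focus_block_mid and the x axis of block_tray, either way round below 0.4 rad and x of tally_mid in the frame of counter_tray between -0.015 and 0.015 m and y of tally_mid in the frame of counter_tray between -0.012 and 0.012 m and z of tally_mid in the frame of counter_tray between 0.014 and 0.02 m and angle between the x axis of tally_mid and the x axis of counter_tray, either way round below 0.4 rad); the robot touches nothing.
It also fails if it takes over 93 s, if anything falls off the work surface, if the arm or the gripper's body presses on something with over 40 N, if the wrist force passes 120 N, or if a joint passes its speed limit or range.

## Working session

There is one attempt and no reset: what is moved stays moved. The work goes in short steps, Python scripts to look and compute and a tool call to move; the robot and the scene stay as the last step left them, time stands still between calls to the robot, and variables do not carry over. Pictures are saved under pics/ and viewed, and the job is handed in when it is done.

Besides the shell and the picture viewer there is one more tool, called after "Request:" as name([rows], argument=value, ...), one row to a line, values as JSON. carry_out: Moves the arm, as the interface text tells. Its arguments: {"type":"object","properties":{"rows":{"type":"array","items":{"type":"array","items":{"type":"number"}}}},"required":["rows"]}

```bash
mkdir -p pics; python3 - <<'E'
from bench import *
import cv2,numpy as np
print(read_state())
for n in ("top","side"):
    p,d=snapshot(n); cv2.imwrite(f"pics/{n}0.png",p[:,:,::-1]); np.save(f"{n}_d0.npy",d); np.save(f"{n}_p0.npy",p)
    print(camera_info(n))
E
```

```text
{'time_s': 0.0, 'joint_positions': array([ 1.14492852e+00,  8.79617279e-02,  1.37233540e+00,  1.57148847e-05,
        1.68355939e+00, -1.03089190e-01]), 'qvel': array([ 0.00221826,  0.00011691, -0.0004132 ,  0.00091623, -0.00258789,
       -0.0009494 ]), 'joint_torque': array([ 5.32743725e-04, -3.51874852e+01, -3.13270390e+01, -9.32960393e-05,
        1.09198850e-02,  1.32557730e-05]), 'tcp_pos': array([0.17424302, 0.52113036, 0.23009427]), 'tool_rot': array([ 0.25161113,  1.55652001, -0.25504965]), 'ft_force': array([ 0.07194733, -0.92210855, -0.33883012]), 'wrist_torque': array([ 0.00376511, -0.02342327,  0.02101348]), 'gripper_width': 0.08549592620358813}
{'camera_matrix': array([[347.80563434,   0.        , 256.964209  ],
       [  0.        , 347.80563434, 190.90203826],
       [  0.        ,   0.        ,   1.        ]]), 'pose': array([[-0.00721359,  0.98499762, -0.17241711,  0.39385655],
       [-0.99983085, -0.01002171, -0.01542183,  0.15937495],
       [-0.01691838,  0.1722767 ,  0.9849033 ,  0.87184657],
       [ 0.        ,  0.        ,  0.        ,  1.        ]])}
{'camera_matrix': array([[378.3769044 ,   0.        , 252.14753594],
       [  0.        , 378.3769044 , 192.90798556],
       [  0.        ,   0.        ,   1.        ]]), 'pose': array([[-0.98325663,  0.08649815, -0.16038848,  0.40920852],
       [-0.18185948, -0.40997503,  0.89378275,  0.91586673],
       [ 0.01155528,  0.90798598,  0.41884117,  0.42034156],
       [ 0.        ,  0.        ,  0.        ,  1.        ]])}
```

View pics/top0.png

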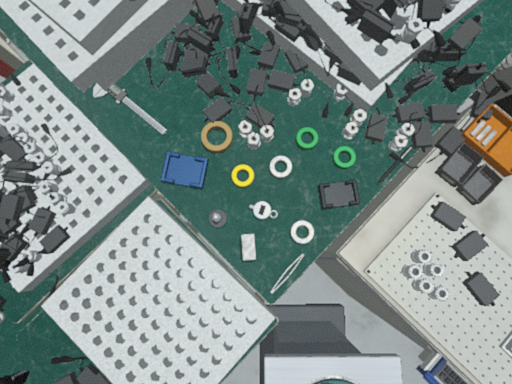

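View pics/side0.png

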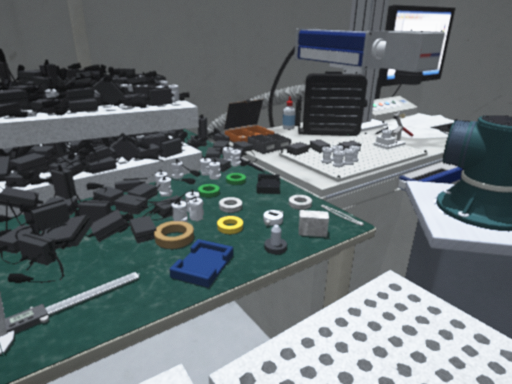

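```bash
cat > h.py <<'E'
from bench import *
import cv2,numpy as np
def ray(n,u,v):
    c=camera_info(n);K=c["camera_matrix"];P=c["pose"]
    d=np.array([(u-K[0,2])/K[0,0],-(v-K[1,2])/K[1,1],-1.]);return P[:3,3],P[:3,:3]@d
def onz(n,u,v,z):
    o,d=ray(n,u,v);return o+d*(z-o[2])/d[2]
def atd(n,u,v,dep):
    o,d=ray(n,u,v);return o+d*dep
def proj(n,X):
    c=camera_info(n);K=c["camera_matrix"];P=c["pose"]
    q=P[:3,:3].T@(np.array(X)-P[:3,3]);return K[0,2]+K[0,0]*q[0]/-q[2],K[1,2]+K[1,1]*q[1]/q[2]
def crop(img,x0,y0,x1,y1,s,f):
    c=cv2.resize(img[y0:y1,x0:x1,::-1],None,fx=s,fy=s,interpolation=cv2.INTER_CUBIC);cv2.imwrite(f,c)
E
python3 - <<'E'
from h import *
p=np.load("top_p0.npy");d=np.load("top_d0.npy")
np.set_printoptions(precision=4,suppress=True)
print(proj("top",[.174,.522,.23]),proj("side",[.174,.522,.23]))
for u,v in [(64,300),(150,300),(217,215),(215,230),(262,210),(248,246),(302,240),(280,176),(185,170),(338,195),(230,280),(340,260),(150,190),(320,300),(290,270),(253,138),(310,370),(300,97),(60,130),(330,320),(370,90)]:
    print(u,v,d[v,u],atd("top",u,v,d[v,u]))
crop(p,150,110,370,300,3.6,"pics/top0c.png")
p=np.load("side_p0.npy"); crop(p,130,150,370,300,3.3,"pics/side0c.png")
E
```

```text
(np.float64(53.95532786050802), np.float64(382.69051153418684)) (np.float64(540.9017677248505), np.float64(223.3458973798703))
64 300 0.98199403 [ 0.2637  0.7223 -0.1392]
150 300 0.95658654 [ 0.2654  0.4713 -0.117 ]
217 215 0.82673204 [0.4807 0.2677 0.0493]
215 230 0.8713022 [ 0.4484  0.2789 -0.0014]
262 210 0.8578452 [0.4953 0.1607 0.0186]
248 246 0.81538284 [0.4074 0.1943 0.0469]
302 240 0.84766966 [0.4214 0.0639 0.0145]
280 176 0.87763083 [0.5818 0.1144 0.013 ]
185 170 0.8904925 [0.6014 0.3568 0.0071]
338 195 0.87193155 [ 0.5326 -0.0302  0.0079]
230 280 0.9623138 [ 0.3175  0.2513 -0.1171]
340 260 0.91060686 [ 0.3711 -0.0421 -0.0599]
150 190 1.0527894 [ 0.5804  0.4993 -0.1591]
320 300 1.555249 [ 0.1795 -0.0936 -0.7487]
290 270 0.8507418 [ 0.3494  0.0936 -0.0008]
253 138 0.8684696 [0.6738 0.1813 0.0394]
310 370 0.8097007 [0.1219 0.0526 0.0005]
300 97 0.9244693 [0.7983 0.0568 0.0024]
60 130 1.024047 [ 0.7512  0.7532 -0.096 ]
330 320 1.4503373 [ 0.1115 -0.1174 -0.6545]
370 90 0.77482736 [ 0.747  -0.0827  0.1432]
```

View pics/top0c.png

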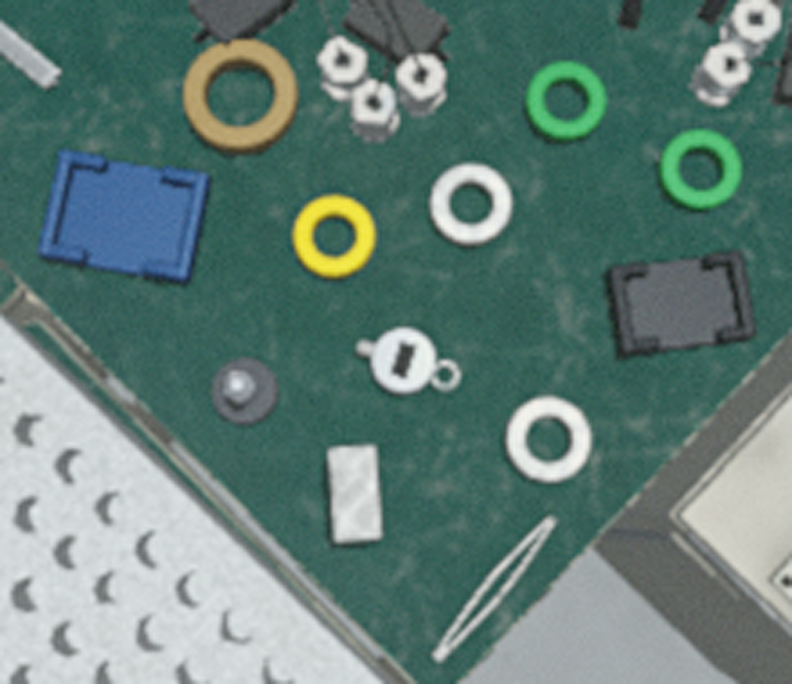

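View pics/side0c.png

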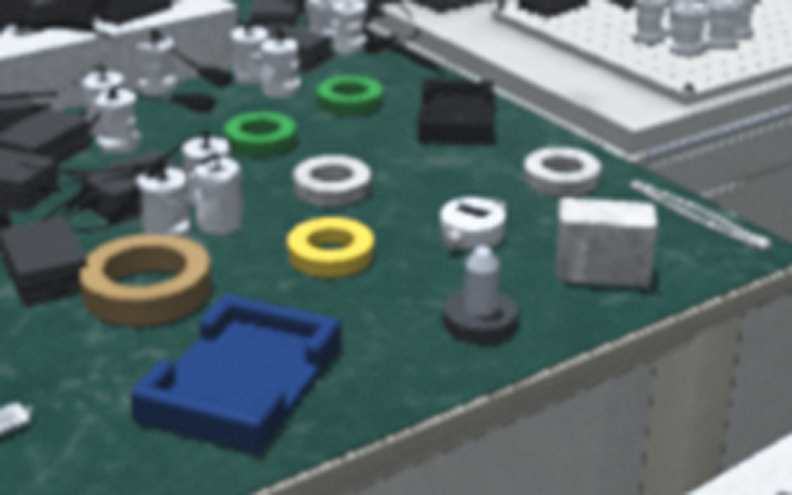

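```bash
cat > m.py <<'E'
from h import *
np.set_printoptions(precision=4,suppress=True)
def cloud(n,d):
    c=camera_info(n);K=c["camera_matrix"];P=c["pose"]
    v,u=np.mgrid[:384,:512]
    q=np.stack([(u-K[0,2])/K[0,0]*d,-(v-K[1,2])/K[1,1]*d,-d],-1)
    return q@P[:3,:3].T+P[:3,3]
def rect(mask,z,n="top"):
    cs,_=cv2.findContours(mask.astype(np.uint8),cv2.RETR_EXTERNAL,cv2.CHAIN_APPROX_NONE)
    c=max(cs,key=cv2.contourArea)[:,0,:]
    X=np.array([onz(n,u,v,z)[:2] for u,v in c],np.float32)
    (cx,cy),(w,h),a=cv2.minAreaRect(X*1000)
    (ex,ey),r=cv2.minEnclosingCircle(X*1000)
    return (cx,cy),(w,h),a,(ex,ey),r
E
python3 - <<'E'
from m import *
for n in("top","side"):
    p=np.load(n+"_p0.npy").astype(int);d=np.load(n+"_d0.npy");C=cloud(n,d)
    x,y,z=C[...,0],C[...,1],C[...,2]
    hsv=cv2.cvtColor(p.astype(np.uint8),cv2.COLOR_RGB2HSV);h,s,v=[hsv[...,i] for i in range(3)]
    def box(cx,cy,r): return (abs(x-cx)<r)&(abs(y-cy)<r)
    white=(s<60)&(v>120)
    print(n)
    print("ringA",rect(white&box(.60,.114,.045)&(z>.004),.014,n))
    print("ringB",rect(white&box(.44,.064,.045)&(z>.004),.014,n))
    m=white&box(.49,.16,.03)&(z>.005);print("tally",rect(m,.018,n))
    m=box(.41,.195,.05)&(z>.038);print("block",rect(m,.045,n),np.median(z[m]),np.median(x[m]),np.median(y[m]))
    m=box(.475,.27,.04)&(z>.035);print("post",x[m].mean(),y[m].mean(),z[m].max(),m.sum())
    m=box(.475,.27,.04)&(z>.007)&(z<.016);print("foot",rect(m,.012,n))
    m=(h>100)&(h<125)&(s>100)&box(.6,.357,.08);print("blue",rect(m,.020,n))
    m=box(.53,-.03,.07)&(z>.004)&(v<110)&((s<60)|(z>.012));print("black",rect(m,.020,n))
    m=(abs(x-.5)<.06)&(abs(y-.1)<.03)&(z<.004)&(v>60)&((h>60)&(h<95));print("bench z",np.median(z[m]))
E
```

```text
top
ringA ((607.6585083007812, 114.00630187988281), (54.31866455078125, 54.93843460083008), 44.76015090942383, (607.4921264648438, 114.16073608398438), 28.936363220214844)
ringB ((443.3161926269531, 64.38682556152344), (51.4304313659668, 53.83368682861328), 88.62210083007812, (442.5867614746094, 64.5562515258789), 28.215578079223633)
tally ((496.6910705566406, 159.43536376953125), (56.76083755493164, 42.26481628417969), 89.75593566894531, (495.3935546875, 159.525390625), 32.04095458984375)
block ((407.54412841796875, 195.46311950683594), (60.305328369140625, 30.669084548950195), 0.04018198326230049, (407.58685302734375, 195.4452667236328), 31.927635192871094) 0.8718465681830095 0.3938565469678544 0.15937494958358006
post 0.47726625811408485 0.27138491514891094 0.053329483635421115 53
foot ((478.4703063964844, 272.48822021484375), (44.9007682800293, 42.271026611328125), 89.51626586914062, (477.9023742675781, 272.19183349609375), 22.8810977935791)
blue ((599.7418823242188, 356.3741760253906), (110.34178161621094, 80.35099029541016), 79.30462646484375, (600.1202392578125, 356.884765625)
[... 843 characters left out ...]
75, 199.16725158691406), 35.31455612182617) 0.04630094741004087 0.40532408907424056 0.20212168837190053
post 0.4753328673291845 0.27630506184398895 0.054495372405716114 97
foot ((474.5353088378906, 275.17840576171875), (44.880428314208984, 47.7529411315918), 11.479207992553711, (475.8532409667969, 275.1303405761719), 27.068706512451172)
blue ((597.84228515625, 367.93145751953125), (128.64547729492188, 88.21036529541016), 79.87478637695312, (597.3037719726562, 368.8423767089844), 76.01797485351562)
black ((533.4700927734375, -15.993598937988281), (59.42341995239258, 131.2306671142578), 6.790274143218994, (532.3389892578125, -16.89139747619629), 68.89054870605469)
bench z 0.0019180069308572523
```

```bash
python3 - <<'E'
from m import *
from scipy.spatial.transform import Rotation as R
s=read_state();M=R.from_rotvec(s["tool_rot"]).as_matrix();print(M, "yaw of tool y",np.degrees(np.arctan2(M[1,1],M[0,1])))
p=np.load("top_p0.npy");d=np.load("top_d0.npy");C=cloud("top",d)
hsv=cv2.cvtColor(p,cv2.COLOR_RGB2HSV)
m=((hsv[...,1]<70)&(hsv[...,2]>120)).astype(np.uint8)
m[:195]=0;m[228:]=0;m[:,:245]=0;m[:,285:]=0
full=m.copy()
o=cv2.morphologyEx(cv2.morphologyEx(m,cv2.MORPH_CLOSE,np.ones((7,7))),cv2.MORPH_OPEN,cv2.getStructuringElement(2,(9,9)))
print("case",rect(o,.018))
e=full&~cv2.dilate(o,np.ones((5,5),np.uint8))
n,l,st,ce=cv2.connectedComponentsWithStats(e)
for i in range(1,n):print(st[i],ce[i],onz("top",*ce[i],.01))
for u,v in[(243,175),(280,167)]:print(onz("top",u,v,.014))
E
```

```text
[[-0.0009  0.3172  0.9484]
 [-0.0019  0.9484 -0.3172]
 [-1.     -0.0021 -0.0002]] yaw of tool y 71.50744293430866
case ((496.6299133300781, 154.54824829101562), (61.664215087890625, 42.2181396484375), 89.49380493164062, (494.08648681640625, 154.59120178222656), 32.77495193481445)
[249 205   1   3   3] [249. 206.] [0.5066 0.193  0.01  ]
[0.5852 0.2078 0.014 ]
[0.6049 0.114  0.014 ]
```

Request:
carry_out([
  [0.433,-0.407,-0.1,-71.5,1],
  [0.433,-0.407,-0.1,-71.5,1],
  [0.433,-0.407,-0.1,-71.5,1],
  [0.433,-0.407,-0.1,-71.5,1],
  [0.433,-0.407,-0.1,-71.5,1],
  [0.433,-0.407,-0.1,-71.5,1],
  [0.433,-0.407,-0.1,-71.5,1],
  [0.433,-0.407,-0.1,-71.5,1],
  [0.433,-0.407,-0.1,-71.5,1],
  [0.433,-0.407,-0.1,-71.5,1],
  [0.433,-0.407,-0.1,-71.5,1],
  [0.433,-0.407,-0.1,-71.5,1],
  [0.433,-0.407,-0.1,-71.5,1],
  [0.433,-0.407,-0.1,-71.5,1],
  [0.433,-0.407,-0.1,-71.5,1],
  [0.433,-0.407,-0.1,-71.5,1],
  [0.433,-0.407,-0.1,-71.5,1],
  [0.433,-0.407,-0.1,-71.5,1],
  [0.433,-0.407,-0.1,-71.5,1],
  [0.433,-0.407,-0.1,-71.5,1],
])

```text
time_s: 1.77
tcp_pos: [0.6068, 0.1159, 0.1319]
tool_rot: [1.208, 1.21, -1.207]
ft_force: [0.8, -0.7, 0.5]
gripper_width: 0.0854
```

```bash
python3 - <<'E'
from m import *
for n in("top","side"):
    p,d=snapshot(n); cv2.imwrite(f"pics/{n}1.png",p[:,:,::-1]); np.save(n+"_p1.npy",p);np.save(n+"_d1.npy",d)
E
```

```text
(no output)
```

View pics/side1.png

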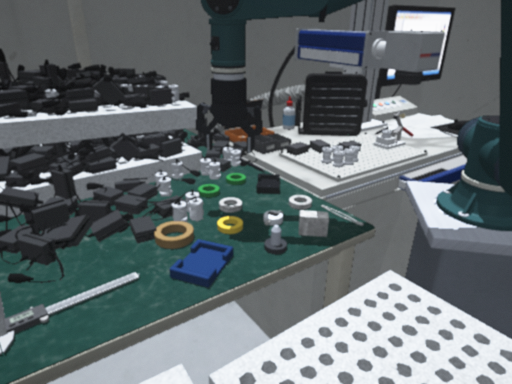

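View pics/top1.png

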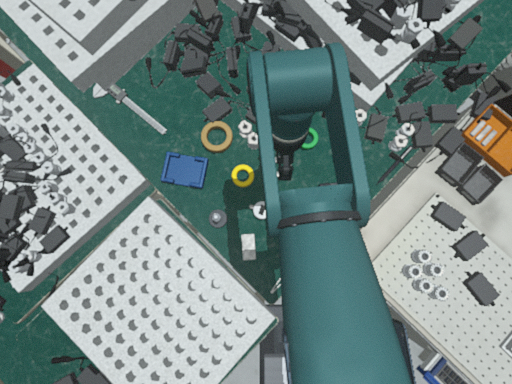

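Request:
carry_out([
  [0.0005,-0.0015,-0.03,0,1],
  [0.0005,-0.0015,-0.06,0,1],
  [0.0005,-0.0015,-0.09,0,1],
  [0.0005,-0.0015,-0.11,0,1],
  [0.0005,-0.0015,-0.12,0,1],
  [0.0005,-0.0015,-0.13,0,1],
  [0.0005,-0.0015,-0.13,0,1],
  [0.0005,-0.0015,-0.13,0,1],
  [0.0005,-0.0015,-0.13,0,0.5],
  [0.0005,-0.0015,-0.13,0,0],
  [0.0005,-0.0015,-0.13,0,-1],
  [0.0005,-0.0015,-0.13,0,-1],
  [0.0005,-0.0015,-0.13,0,-1],
  [0.0005,-0.0015,-0.13,0,-1],
  [0.0005,-0.0015,-0.13,0,-1],
  [0.0005,-0.0015,-0.13,0,-1],
])

```text
time_s: 3.2
tcp_pos: [0.6097, 0.1132, 0.004]
tool_rot: [1.212, 1.206, -1.206]
ft_force: [-1.4, -0.1, 6.4]
gripper_width: 0.0522
```

```bash
python3 - <<'E'
from m import *
p,d=snapshot("side");crop(p,150,150,350,290,3.5,"pics/side2.png")
E
```

```text
(no output)
```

View pics/side2.png

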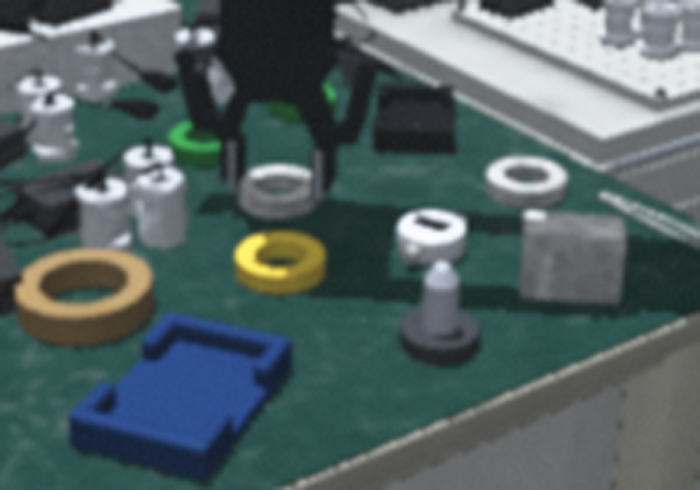

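Request:
carry_out([
  [0,0,0,0,-1],
  [0,0,0,0,-1],
  [0,0,0.01,0,-1],
  [0,0,0.02,0,-1],
  [0,0,0.04,0,-1],
  [0,0,0.06,0,-1],
  [0,0,0.08,0,-1],
  [0,0,0.1,0,-1],
  [0,0,0.1,0,-1],
  [0,0,0.1,0,-1],
  [0,0,0.1,0,-1],
])

```text
time_s: 4.17
tcp_pos: [0.6073, 0.113, 0.1003]
tool_rot: [1.208, 1.21, -1.21]
ft_force: [0.4, -0.9, -2.8]
gripper_width: 0.052
```

```bash
python3 - <<'E'
from m import *
p,d=snapshot("side");crop(p,150,90,350,230,3.5,"pics/side3.png");np.save("side_p3.npy",p);np.save("side_d3.npy",d)
E
```

```text
(no output)
```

View pics/side3.png

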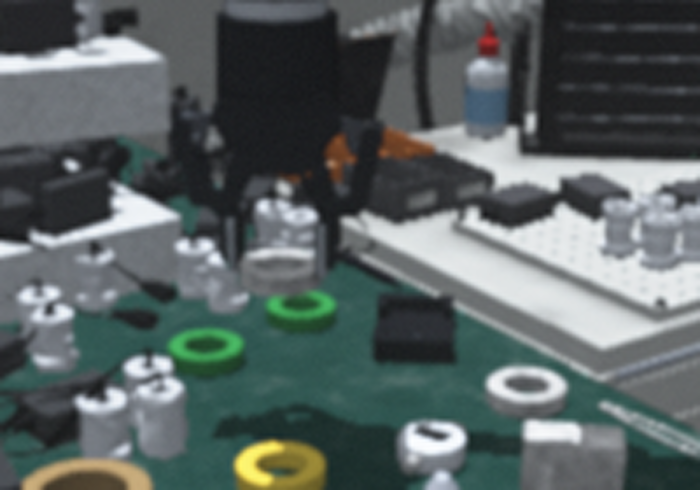

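```bash
python3 - <<'E'
from m import *
p=np.load("side_p3.npy");d=np.load("side_d3.npy");C=cloud("side",d)
m=(abs(C[...,0]-.607)<.026)&(abs(C[...,1]-.113)<.045)&(C[...,2]>.06)&(C[...,2]<.14)&(p.min(-1)>85)
m[:155]=0
q=C[m];print(len(q),q.min(0),q.max(0),q.mean(0))
ys,xs=np.nonzero(m);print(xs.min(),xs.max(),ys.min(),ys.max())
z=q[:,2];print(np.histogram(z,bins=12))
print(np.sort(q[:,1])[-8:],np.sort(q[:,1])[:8])
E
```

```text
250 [0.5825 0.087  0.0979] [0.633  0.1414 0.1133] [0.608  0.1196 0.1081]
218 239 161 174
(array([ 7,  4, 16, 13, 21, 14, 16, 17, 22, 13, 54, 53]), array([0.0979, 0.0991, 0.1004, 0.1017, 0.103 , 0.1043, 0.1056, 0.1069,
       0.1081, 0.1094, 0.1107, 0.112 , 0.1133]))
[0.1407 0.1407 0.1408 0.1409 0.1411 0.1411 0.1411 0.1414] [0.087  0.0882 0.0884 0.0886 0.0888 0.0888 0.0897 0.0902]
```

Request:
carry_out([
  [-0.025,0.03,0,0,-1],
  [-0.05,0.06,0,0,-1],
  [-0.075,0.09,0,0,-1],
  [-0.1,0.12,0,0,-1],
  [-0.12,0.145,0,0,-1],
  [-0.13,0.159,0,0,-1],
  [-0.13,0.159,0,0,-1],
  [-0.13,0.159,0,0,-1],
  [-0.13,0.159,-0.02,0,-1],
  [-0.13,0.159,-0.03,0,-1],
  [-0.13,0.159,-0.03,0,-1],
])

```text
time_s: 5.13
tcp_pos: [0.4762, 0.2699, 0.0672]
tool_rot: [1.204, 1.211, -1.217]
ft_force: [-0.5, -1.3, -1.4]
gripper_width: 0.0521
```

```bash
python3 - <<'E'
from m import *
p,d=snapshot("side");crop(p,190,150,350,280,4.5,"pics/side4.png");np.save("side_p4.npy",p);np.save("side_d4.npy",d)
p,d=snapshot("top");crop(p,150,150,350,290,3.5,"pics/top4.png")
E
```

```text
(no output)
```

View pics/side4.png

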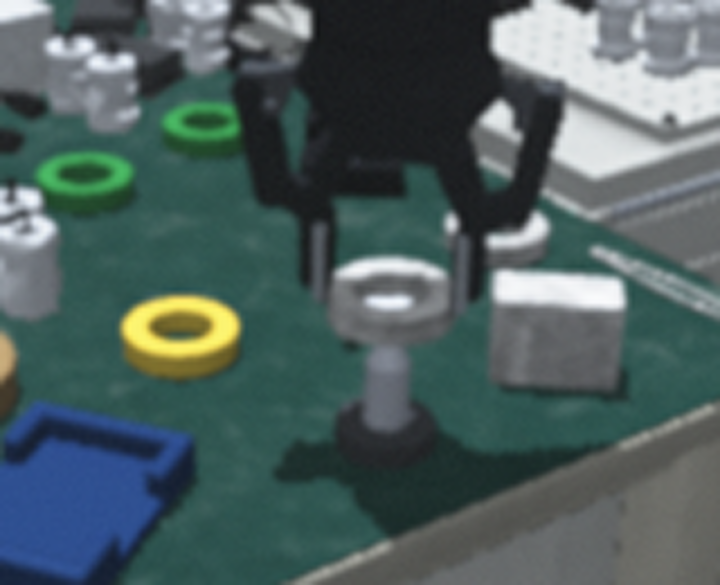

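View pics/top4.png

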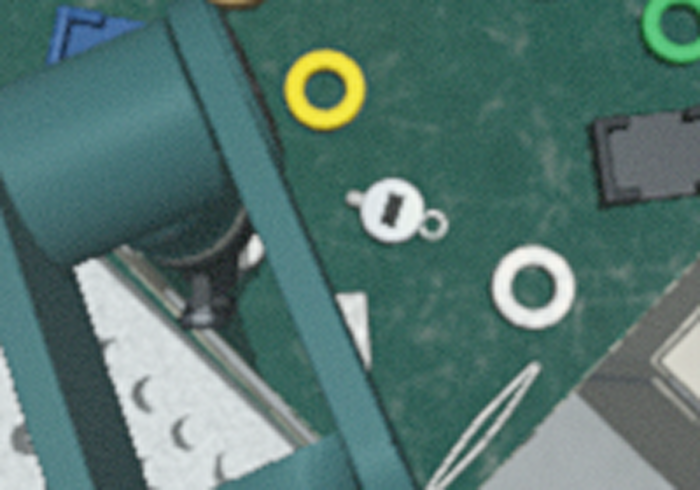

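```bash
python3 - <<'E'
from m import *
p=np.load("side_p4.npy");d=np.load("side_d4.npy");C=cloud("side",d);x,y,z=[C[...,i] for i in range(3)]
b=(abs(x-.477)<.026)&(abs(y-.272)<.04)
for nm,m in (("ringtop",b&(z>.075)&(z<.085)&(p.min(-1)>80)),("ring",b&(z>.062)&(z<.085)&(p.min(-1)>80)),("foot",b&(z>.004)&(z<.0155)),("foottop",b&(z>.0125)&(z<.016)),("post",b&(z>.02)&(z<.05))):
    q=C[m];print(nm,len(q),np.percentile(q,[1,99],axis=0).ravel(),q.mean(0))
E
```

```text
ringtop 259 [0.4523 0.243  0.075  0.5018 0.2973 0.08  ] [0.4767 0.2722 0.0782]
ring 432 [0.4527 0.2435 0.0655 0.5017 0.2977 0.0798] [0.4766 0.2747 0.075 ]
foot 233 [0.4543 0.2561 0.0044 0.4965 0.2941 0.0152] [0.4749 0.2811 0.0118]
foottop 150 [0.4546 0.2559 0.0126 0.4969 0.2931 0.0157] [0.4753 0.2769 0.0137]
post 142 [0.4663 0.2701 0.0201 0.4856 0.2825 0.0498] [0.4756 0.2778 0.0359]
```

Request:
carry_out([
  [-0.001,0.0015,0,0,-1],
  [-0.001,0.0015,-0.01,0,-1],
  [-0.001,0.0015,-0.02,0,-1],
  [-0.001,0.0015,-0.03,0,-1],
  [-0.001,0.0015,-0.038,0,-1],
  [-0.001,0.0015,-0.044,0,-1],
  [-0.001,0.0015,-0.047,0,-1],
  [-0.001,0.0015,-0.048,0,-1],
  [-0.001,0.0015,-0.048,0,-1],
  [-0.001,0.0015,-0.048,0,-1],
])

```text
time_s: 6.07
tcp_pos: [0.4773, 0.2738, 0.0237]
tool_rot: [1.21, 1.209, -1.208]
ft_force: [-0.0, -0.2, -1.4]
gripper_width: 0.0522
```

Request:
carry_out([
  [0,0,-0.003,0,-1],
  [0,0,-0.005,0,-1],
  [0,0,-0.006,0,-1],
  [0,0,-0.007,0,-1],
  [0,0,-0.007,0,-1],
])

```text
time_s: 6.48
tcp_pos: [0.4769, 0.2736, 0.0162]
tool_rot: [1.209, 1.209, -1.209]
ft_force: [0.6, 0.2, -2.5]
gripper_width: 0.0522
```

Request:
carry_out([
  [0,0,0,0,0],
  [0,0,0,0,1],
  [0,0,0,0,1],
  [0,0,0,0,1],
  [0,0,0,0,1],
  [0,0,0.02,0,1],
  [0,0,0.05,0,1],
  [0,0,0.08,0,1],
  [0,0,0.1,0,1],
  [-0.008,-0.04,0.1,0,1],
  [-0.016,-0.08,0.1,0,1],
  [-0.024,-0.12,0.1,0,1],
  [-0.03,-0.16,0.1,0,1],
  [-0.034,-0.2,0.1,0,1],
  [-0.034,-0.209,0.1,0,1],
  [-0.034,-0.209,0.1,0,1],
  [-0.034,-0.209,0.1,0,1],
])

```text
time_s: 7.9
tcp_pos: [0.4433, 0.0647, 0.1167]
tool_rot: [1.211, 1.209, -1.209]
ft_force: [0.2, 0.9, -0.2]
gripper_width: 0.0856
```

```bash
python3 - <<'E'
from m import *
p,d=snapshot("side");crop(p,190,150,350,280,4.5,"pics/side5.png")
C=cloud("side",d);x,y,z=[C[...,i] for i in range(3)]
b=(abs(x-.477)<.035)&(abs(y-.272)<.04)&(p.min(-1)>80)&(z>.018)&(z<.03)
q=C[b];print(len(q),np.percentile(q,[1,99],axis=0).ravel())
E
```

```text
352 [0.4499 0.2516 0.0181 0.5021 0.3011 0.0292]
```

View pics/side5.png

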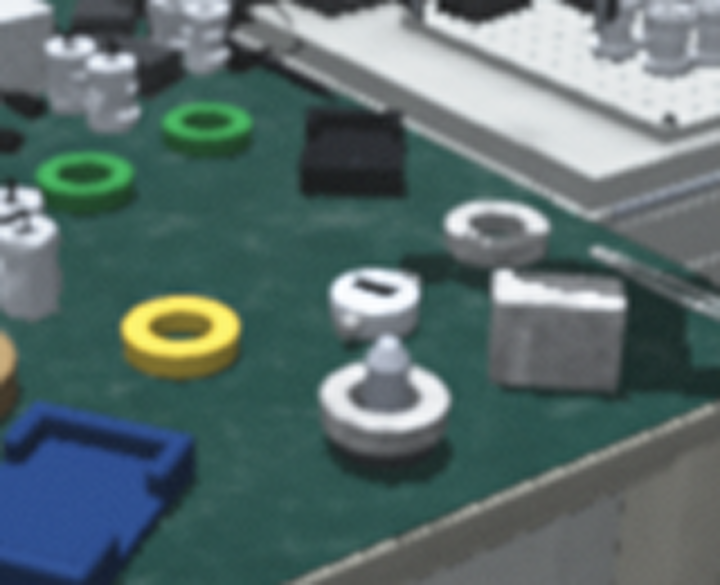

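Request:
carry_out([
  [-0.0005,0,-0.03,0,1],
  [-0.0005,0,-0.06,0,1],
  [-0.0005,0,-0.085,0,1],
  [-0.0005,0,-0.1,0,1],
  [-0.0005,0,-0.11,0,1],
  [-0.0005,0,-0.115,0,1],
  [-0.0005,0,-0.115,0,1],
  [-0.0005,0,-0.115,0,0.5],
  [-0.0005,0,-0.115,0,0],
  [-0.0005,0,-0.115,0,-1],
  [-0.0005,0,-0.115,0,-1],
  [-0.0005,0,-0.115,0,-1],
  [-0.0005,0,-0.115,0,-1],
  [-0.0005,0,-0.115,0,-1],
])

```text
time_s: 9.12
tcp_pos: [0.4438, 0.0648, 0.0037]
tool_rot: [1.211, 1.207, -1.207]
ft_force: [-2.9, 1.3, 7.7]
gripper_width: 0.0517
```

Request:
carry_out([
  [0,0,0,0,-1],
  [0,0,0.01,0,-1],
  [0,0,0.03,0,-1],
  [0,0,0.06,0,-1],
  [0,0,0.09,0,-1],
  [0,0,0.1,0,-1],
  [0,0,0.1,0,-1],
  [0,0,0.1,0,-1],
])

```text
time_s: 9.78
tcp_pos: [0.4425, 0.0646, 0.1013]
tool_rot: [1.21, 1.209, -1.209]
ft_force: [-0.4, 0.5, -1.9]
gripper_width: 0.0519
```

```bash
python3 - <<'E'
from m import *
p,d=snapshot("side");crop(p,200,90,400,240,3.8,"pics/side6.png")
C=cloud("side",d);x,y,z=[C[...,i] for i in range(3)]
b=(abs(x-.443)<.026)&(abs(y-.064)<.04)&(p.min(-1)>80)&(z>.09)&(z<.125)
q=C[b];print(len(q),np.percentile(q,[1,99],axis=0).ravel())
E
```

```text
267 [0.4177 0.0367 0.1    0.4684 0.0916 0.1197]
```

View pics/side6.png

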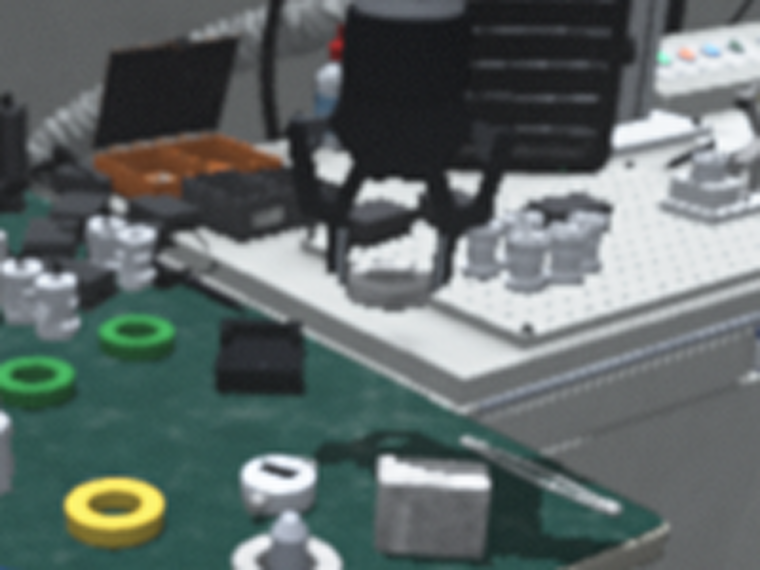

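Request:
carry_out([
  [0.006,0.035,0,0,-1],
  [0.012,0.07,0,0,-1],
  [0.018,0.105,0,0,-1],
  [0.024,0.14,0,0,-1],
  [0.03,0.175,0,0,-1],
  [0.034,0.2,0,0,-1],
  [0.034,0.208,0,0,-1],
  [0.034,0.208,0,0,-1],
  [0.034,0.208,0,0,-1],
  [0.034,0.208,0,0,-1],
  [0.034,0.208,-0.02,0,-1],
  [0.034,0.208,-0.03,0,-1],
  [0.034,0.208,-0.03,0,-1],
  [0.034,0.208,-0.03,0,-1],
])

```text
time_s: 11.0
tcp_pos: [0.4756, 0.2713, 0.0702]
tool_rot: [1.208, 1.209, -1.213]
ft_force: [0.4, 0.5, -0.9]
gripper_width: 0.0517
```

```bash
python3 - <<'E'
from m import *
p,d=snapshot("side");crop(p,190,150,350,280,4.5,"pics/side7.png")
C=cloud("side",d);x,y,z=[C[...,i] for i in range(3)]
b=(abs(x-.476)<.026)&(abs(y-.272)<.04)&(p.min(-1)>80)&(z>.06)&(z<.095)
q=C[b];print(len(q),np.percentile(q,[1,99],axis=0).ravel())
E
```

```text
434 [0.4512 0.2446 0.0691 0.5015 0.2978 0.0835]
```

View pics/side7.png

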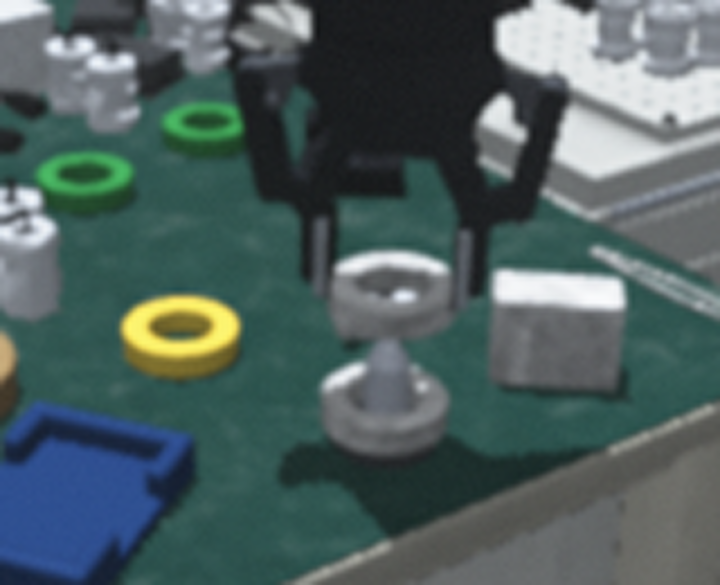

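Request:
carry_out([
  [0,0.001,-0.01,0,-1],
  [0,0.001,-0.02,0,-1],
  [0,0.001,-0.028,0,-1],
  [0,0.001,-0.033,0,-1],
  [0,0.001,-0.036,0,-1],
  [0,0.001,-0.036,0,-1],
  [0,0.001,-0.036,0,-1],
])

```text
time_s: 11.63
tcp_pos: [0.4764, 0.2736, 0.0351]
tool_rot: [1.209, 1.209, -1.209]
ft_force: [-0.5, 0.5, -2.7]
gripper_width: 0.0518
```

Next: finish lowering, release, rise, then go above the block (0.4075, 0.1955) with the jaws turned along y.

Request:
carry_out([
  [0,0,-0.003,0,-1],
  [0,0,-0.004,0,-1],
  [0,0,-0.004,0,-1],
  [0,0,-0.004,0,0],
  [0,0,-0.004,0,1],
  [0,0,-0.004,0,1],
  [0,0,-0.004,0,1],
  [0,0,-0.004,0,1],
  [0,0,0.02,0,1],
  [0,0,0.05,0,1],
  [0,0,0.08,0,1],
  [0,0,0.1,0,1],
])

```text
time_s: 12.63
tcp_pos: [0.4775, 0.2741, 0.1388]
tool_rot: [1.212, 1.208, -1.205]
ft_force: [0.8, 0.5, 0.8]
gripper_width: 0.0853
```

Request:
carry_out([
  [-0.02,-0.02,0.005,7,1],
  [-0.04,-0.04,0.005,14,1],
  [-0.06,-0.06,0.005,21,1],
  [-0.068,-0.078,0.005,28,1],
  [-0.068,-0.078,0.005,35,1],
  [-0.068,-0.078,0.005,42,1],
  [-0.068,-0.078,0.005,49,1],
  [-0.068,-0.078,0.005,56,1],
  [-0.068,-0.078,0.005,63,1],
  [-0.068,-0.078,0.005,70,1],
  [-0.068,-0.078,0.005,77,1],
  [-0.068,-0.078,0.005,84,1],
  [-0.068,-0.078,0.005,90,1],
  [-0.068,-0.078,0.005,90,1],
  [-0.068,-0.078,0.005,90,1],
  [-0.068,-0.078,0.005,90,1],
])

```text
time_s: 13.97
tcp_pos: [0.4085, 0.1956, 0.1405]
tool_rot: [0.002, 1.57, -0.001]
ft_force: [-0.4, 0.6, 0.8]
gripper_width: 0.0857
```

```bash
python3 - <<'E'
from m import *
p,d=snapshot("side");crop(p,190,110,370,290,3.3,"pics/side8.png")
C=cloud("side",d);x,y,z=[C[...,i] for i in range(3)]
b=(abs(x-.476)<.035)&(abs(y-.272)<.04)&(p.min(-1)>80)&(z>.036)&(z<.046)
q=C[b];print(len(q),np.percentile(q,[1,99],axis=0).ravel())
E
```

```text
319 [0.4497 0.2462 0.0362 0.5024 0.2998 0.0452]
```

View pics/side8.png

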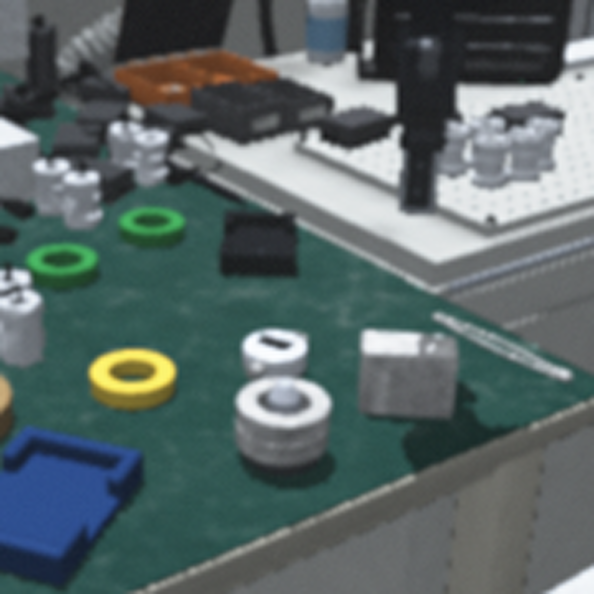

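Request:
carry_out([
  [-0.001,0,-0.03,0,1],
  [-0.001,0,-0.06,0,1],
  [-0.001,0,-0.09,0,1],
  [-0.001,0,-0.115,0,1],
  [-0.001,0,-0.128,0,1],
  [-0.001,0,-0.134,0,1],
  [-0.001,0,-0.134,0,1],
  [-0.001,0,-0.134,0,0.5],
  [-0.001,0,-0.134,0,0],
  [-0.001,0,-0.134,0,-0.5],
  [-0.001,0,-0.134,0,-1],
  [-0.001,0,-0.134,0,-1],
  [-0.001,0,-0.134,0,-1],
  [-0.001,0,-0.134,0,-1],
  [-0.001,0,-0.134,0,-1],
  [-0.001,0,-0.134,0,-1],
])

```text
time_s: 15.35
tcp_pos: [0.4086, 0.1959, 0.0077]
tool_rot: [0.0, 1.568, 0.001]
ft_force: [-1.1, -0.1, 4.9]
gripper_width: 0.0295
```

Request:
carry_out([
  [0,0,0,0,-1],
  [0,0,0.01,0,-1],
  [0,0,0.03,0,-1],
  [0,0,0.06,0,-1],
  [0,0,0.09,0,-1],
  [0,0,0.1,0,-1],
  [0,0,0.1,0,-1],
  [0,0,0.1,0,-1],
])

```text
time_s: 16.02
tcp_pos: [0.407, 0.1955, 0.1057]
tool_rot: [-0.0, 1.571, -0.0]
ft_force: [0.2, -0.7, -2.2]
gripper_width: 0.0297
```

```bash
python3 - <<'E'
from m import *
p,d=snapshot("side");crop(p,190,110,370,290,3.3,"pics/side9.png")
p,d=snapshot("top");crop(p,160,110,370,290,3.5,"pics/top9.png")
E
```

```text
(no output)
```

View pics/side9.png

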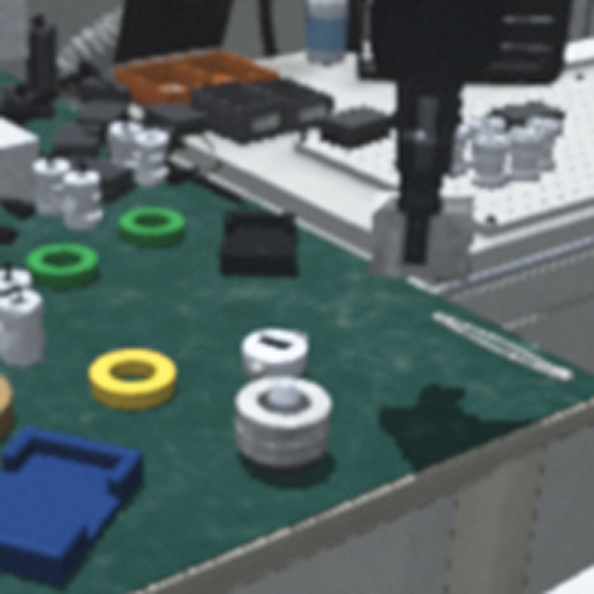

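Request:
carry_out([
  [0.011,-0.019,0,-7,-1],
  [0.022,-0.038,0,-14,-1],
  [0.033,-0.057,0,-21,-1],
  [0.044,-0.076,0,-28,-1],
  [0.055,-0.095,0,-35,-1],
  [0.066,-0.114,0,-42,-1],
  [0.077,-0.133,0,-49,-1],
  [0.088,-0.152,0,-56,-1],
  [0.099,-0.171,0,-63,-1],
  [0.11,-0.19,0,-70,-1],
  [0.121,-0.21,0,-77,-1],
  [0.1285,-0.2245,0,-83.5,-1],
  [0.1285,-0.2245,0,-83.5,-1],
  [0.1285,-0.2245,0,-83.5,-1],
  [0.1285,-0.2245,-0.02,-83.5,-1],
  [0.1285,-0.2245,-0.04,-83.5,-1],
  [0.1285,-0.2245,-0.05,-83.5,-1],
  [0.1285,-0.2245,-0.05,-83.5,-1],
  [0.1285,-0.2245,-0.05,-83.5,-1],
])

```text
time_s: 17.7
tcp_pos: [0.5348, -0.028, 0.0552]
tool_rot: [1.123, 1.264, -1.126]
ft_force: [1.0, -0.1, -1.5]
gripper_width: 0.0297
```

```bash
python3 - <<'E'
from m import *
p,d=snapshot("side");crop(p,210,130,330,220,6,"pics/side10.png")
C=cloud("side",d);x,y,z=[C[...,i] for i in range(3)]
b=(abs(x-.535)<.045)&(abs(y+.03)<.06)
for nm,m in(("block",b&(z>.052)&(z<.11)&(p.min(-1)>75)),("traytop",b&(z>.015)&(z<.03)&(p.max(-1)<80))):
    q=C[m];print(nm,len(q),np.percentile(q,[1,99],axis=0).ravel())
E
```

```text
block 316 [ 0.5066 -0.0494  0.0534  0.5598  0.0075  0.0963]
traytop 161 [ 0.5006 -0.0728  0.0152  0.5676  0.0197  0.0234]
```

View pics/side10.png

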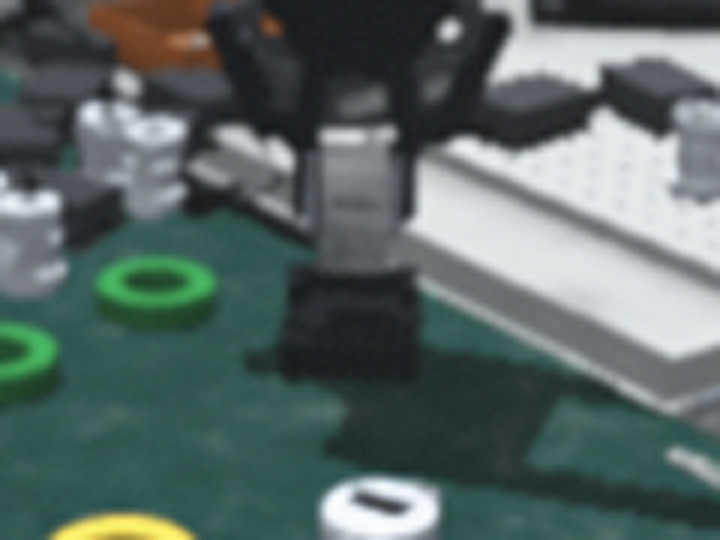

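Request:
carry_out([
  [0.001,-0.003,0,0,-1],
  [0.001,-0.003,-0.005,0,-1],
  [0.001,-0.003,-0.012,0,-1],
  [0.001,-0.003,-0.02,0,-1],
  [0.001,-0.003,-0.026,0,-1],
  [0.001,-0.003,-0.03,0,-1],
  [0.001,-0.003,-0.03,0,-1],
  [0.001,-0.003,-0.03,0,-1],
])

```text
time_s: 18.42
tcp_pos: [0.5366, -0.0318, 0.0257]
tool_rot: [1.125, 1.262, -1.126]
ft_force: [1.1, -1.0, -1.8]
gripper_width: 0.0296
```

```bash
python3 - <<'E'
from m import *
p,d=snapshot("side");crop(p,210,130,330,220,6,"pics/side11.png")
p,d=snapshot("top");crop(p,290,150,380,230,6,"pics/top11.png")
E
```

```text
(no output)
```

View pics/side11.png

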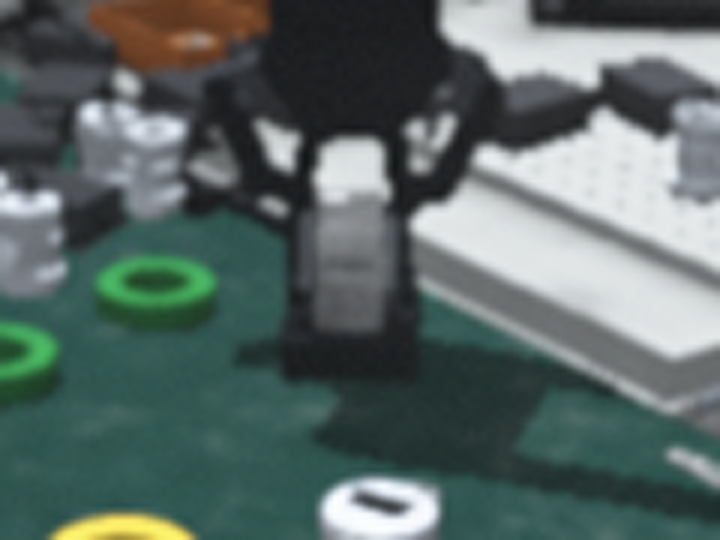

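View pics/top11.png

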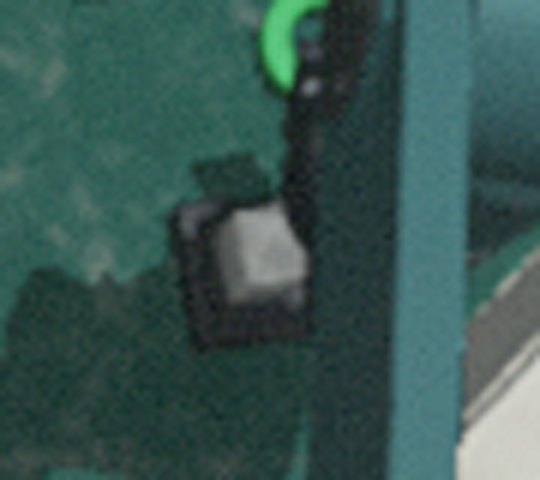

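Request:
carry_out([
  [0,0,-0.004,0,-1],
  [0,0,-0.008,0,-1],
  [0,0,-0.0095,0,-1],
  [0,0,-0.0095,0,-1],
  [0,0,-0.0095,0,-1],
])

```text
time_s: 18.93
tcp_pos: [0.5368, -0.0319, 0.0166]
tool_rot: [1.125, 1.261, -1.125]
ft_force: [0.8, 0.7, -1.4]
gripper_width: 0.03
```

Request:
carry_out([
  [0,0,0,0,-0.2],
  [0,0,0,0,0],
  [0,0,0,0,0.2],
  [0,0,0,0,0.2],
  [0,0,0,0,0.2],
  [0,0,0.02,0,0.2],
  [0,0,0.05,0,0.2],
  [0,0,0.08,0,0.2],
  [0,0,0.11,0,1],
  [-0.005,0.04,0.11,-5,1],
  [-0.01,0.08,0.11,-10,1],
  [-0.02,0.12,0.11,-15,1],
  [-0.03,0.16,0.11,-20,1],
  [-0.04,0.19,0.11,-24.5,1],
  [-0.04,0.192,0.11,-24.5,1],
  [-0.04,0.192,0.11,-24.5,1],
  [-0.04,0.192,0.11,-24.5,1],
])

```text
time_s: 20.35
tcp_pos: [0.4971, 0.1598, 0.1269]
tool_rot: [1.436, 1.044, -1.436]
ft_force: [-0.2, -0.3, -0.4]
gripper_width: 0.0854
```

```bash
python3 - <<'E'
from m import *
for n in("top","side"):
    p,d=snapshot(n);np.save(n+"_p12.npy",p);np.save(n+"_d12.npy",d)
    C=cloud(n,d);x,y,z=[C[...,i] for i in range(3)]
    crop(p,*((200,130,370,250) if n=="top" else (200,130,350,270)),4,f"pics/{n}12.png")
    m=(abs(x-.535)<.06)&(abs(y+.03)<.07)&(z>.046)&(z<.062);print(n,m.sum())
    if m.sum()>50: print(rect(m,.053,n),np.median(z[m]))
E
```

```text
top 324
((537.7069091796875, -27.249473571777344), (30.68718910217285, 60.71076965332031), 7.123797416687012, (538.6265258789062, -26.94087028503418), 33.35262680053711) 0.05262350510251851
side 118
((534.7449951171875, -21.823326110839844), (27.637001037597656, 74.98129272460938), 8.986577033996582, (533.4683227539062, -22.025218963623047), 39.52791976928711) 0.05479394692168715
```

View pics/side12.png

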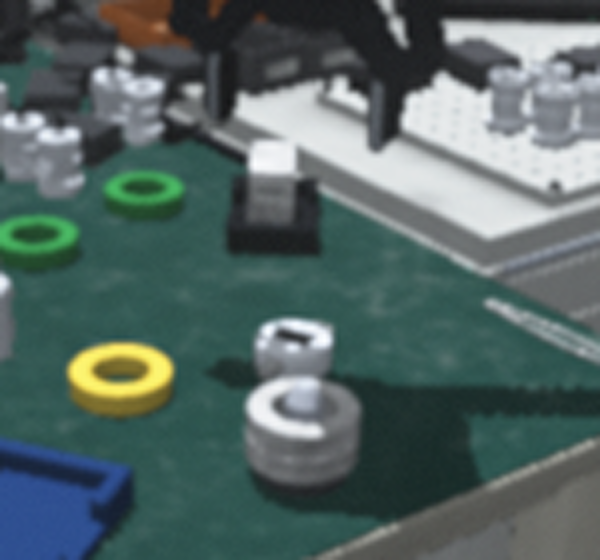

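View pics/top12.png

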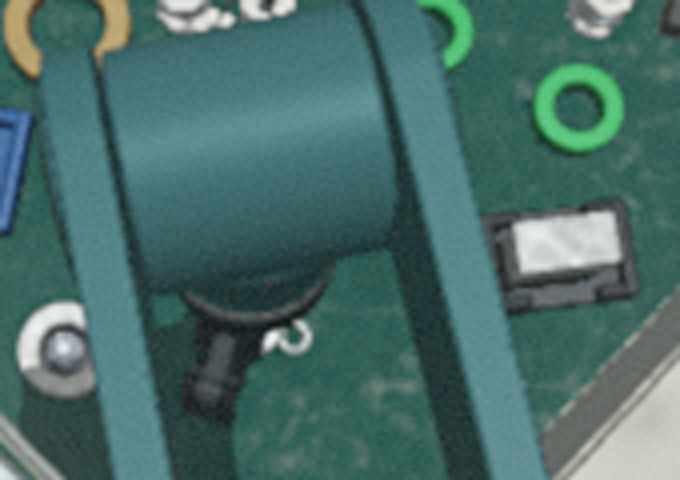

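```bash
python3 - <<'E'
from m import *
for n,k in(("side","12"),("top","0")):
    p=np.load(n+f"_p{k}.npy");d=np.load(n+f"_d{k}.npy");C=cloud(n,d);x,y,z=[C[...,i] for i in range(3)]
    zb=.0018 if n=="side" else 0
    m=(abs(x-.496)<.035)&(abs(y-.16)<.04)&(z>.0165+zb)&(z<.025);q=C[m];print(n,len(q),np.percentile(q,[2,98],axis=0),np.median(q,0))
    mm=(abs(x-.496)<.05)&(abs(y-.16)<.05)&(z>.004+zb)&(z<.013+zb)&(p.min(-1)>90)
    far=mm&(np.hypot(x-.4965,y-.16)>.0245);q=C[far];print(len(q))
    for s in(1,-1):
        r=q[(q[:,1]-.16)*s>0];print(s,len(r),r.mean(0) if len(r) else 0)
E
```

```text
side 132 [[0.4762 0.1428 0.0184]
 [0.5147 0.1809 0.0229]] [0.4948 0.1648 0.02  ]
21
1 13 [0.5049 0.1905 0.0123]
-1 8 [0.4842 0.1259 0.0107]
top 207 [[0.4784 0.1433 0.0166]
 [0.5154 0.1829 0.0227]] [0.4978 0.1631 0.0183]
22
1 7 [0.5052 0.188  0.0122]
-1 15 [0.4869 0.1301 0.0092]
```

Request:
carry_out([
  [-0.0005,0.0022,-0.03,0,1],
  [-0.0005,0.0022,-0.06,0,1],
  [-0.0005,0.0022,-0.09,0,1],
  [-0.0005,0.0022,-0.11,0,1],
  [-0.0005,0.0022,-0.12,0,1],
  [-0.0005,0.0022,-0.124,0,1],
  [-0.0005,0.0022,-0.124,0,1],
  [-0.0005,0.0022,-0.124,0,0.5],
  [-0.0005,0.0022,-0.124,0,0.3],
  [-0.0005,0.0022,-0.124,0,0],
  [-0.0005,0.0022,-0.124,0,-1],
  [-0.0005,0.0022,-0.124,0,-1],
  [-0.0005,0.0022,-0.124,0,-1],
  [-0.0005,0.0022,-0.124,0,-1],
  [-0.0005,0.0022,-0.124,0,-1],
])

```text
time_s: 21.7
tcp_pos: [0.4981, 0.1627, 0.0049]
tool_rot: [1.439, 1.042, -1.433]
ft_force: [0.5, -0.1, 6.4]
gripper_width: 0.0411
```

Request:
carry_out([
  [0,0,0,0,-1],
  [0,0,0.01,0,-1],
  [0,0,0.03,0,-1],
  [0,0,0.06,0,-1],
  [0,0,0.09,0,-1],
  [0,0,0.1,0,-1],
  [0,0,0.1,0,-1],
  [0,0,0.1,0,-1],
])

```text
time_s: 22.37
tcp_pos: [0.4963, 0.1623, 0.1028]
tool_rot: [1.437, 1.044, -1.436]
ft_force: [-0.1, -0.5, -1.0]
gripper_width: 0.0416
```

```bash
python3 - <<'E'
from m import *
p,d=snapshot("side");crop(p,200,110,350,240,4.5,"pics/side13.png")
E
```

```text
(no output)
```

View pics/side13.png

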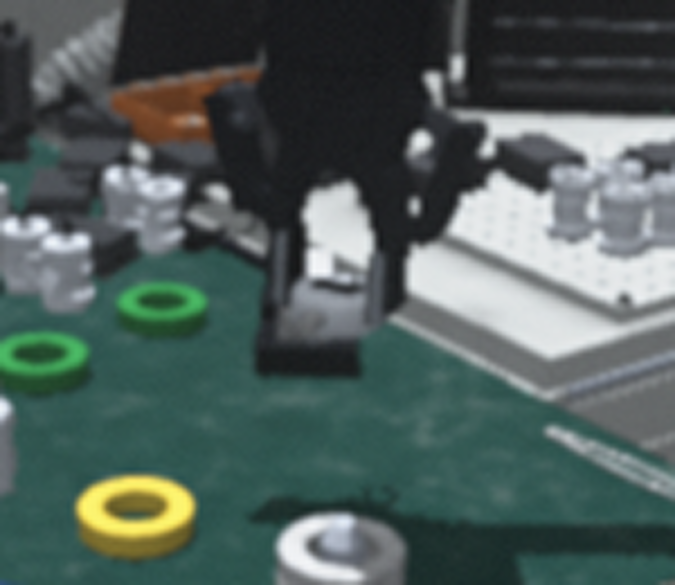

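Request:
carry_out([
  [0.016,0.03,0,2,-1],
  [0.032,0.06,0,4,-1],
  [0.048,0.09,0,6,-1],
  [0.064,0.12,0,7,-1],
  [0.08,0.15,0,7,-1],
  [0.096,0.18,0,7,-1],
  [0.1037,0.194,0,7,-1],
  [0.1037,0.194,0,7,-1],
  [0.1037,0.194,0,7,-1],
  [0.1037,0.194,-0.02,7,-1],
  [0.1037,0.194,-0.04,7,-1],
  [0.1037,0.194,-0.055,7,-1],
  [0.1037,0.194,-0.055,7,-1],
  [0.1037,0.194,-0.055,7,-1],
])

```text
time_s: 23.58
tcp_pos: [0.5985, 0.3543, 0.0456]
tool_rot: [1.346, 1.113, -1.355]
ft_force: [0.2, 1.1, -1.0]
gripper_width: 0.0415
```

```bash
python3 - <<'E'
from m import *
p,d=snapshot("side");crop(p,130,170,270,300,4.5,"pics/side14.png")
C=cloud("side",d);x,y,z=[C[...,i] for i in range(3)]
b=(abs(x-.6)<.021)&(abs(y-.356)<.06)&(p.min(-1)>80)&(z>.035)&(z<.075)
q=C[b];print(len(q),np.percentile(q,[1,99],axis=0).ravel())
hsv=cv2.cvtColor(p,cv2.COLOR_RGB2HSV)
m=(abs(x-.6)<.08)&(abs(y-.357)<.08)&(hsv[...,0]>100)&(hsv[...,0]<125)&(hsv[...,1]>100)&(z>.018)&(z<.026)
q=C[m];print(len(q),np.percentile(q,[1,99],axis=0).ravel())
E
```

```text
311 [0.5803 0.3344 0.0433 0.6184 0.3855 0.0632]
382 [0.5551 0.3108 0.0181 0.6445 0.416  0.0227]
```

View pics/side14.png

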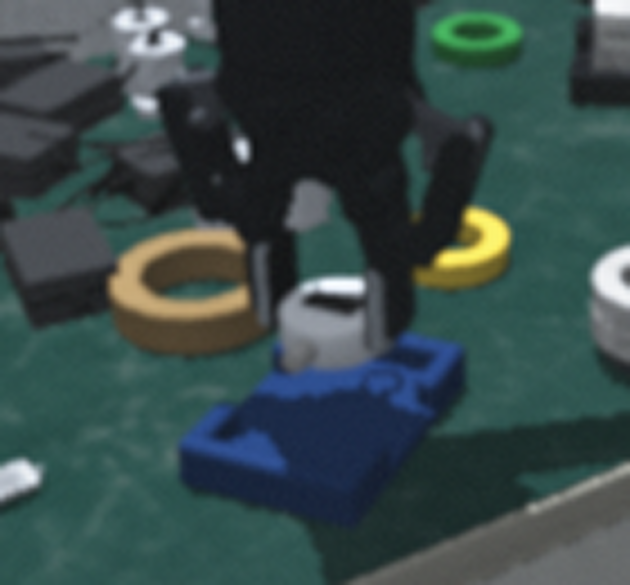

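Request:
carry_out([
  [0.0015,0.0045,0,0,-1],
  [0.0015,0.0045,-0.006,0,-1],
  [0.0015,0.0045,-0.014,0,-1],
  [0.0015,0.0045,-0.021,0,-1],
  [0.0015,0.0045,-0.027,0,-1],
  [0.0015,0.0045,-0.03,0,-1],
  [0.0015,0.0045,-0.031,0,-1],
  [0.0015,0.0045,-0.031,0,-1],
  [0.0015,0.0045,-0.031,0,-1],
])

```text
time_s: 24.38
tcp_pos: [0.6018, 0.3609, 0.0169]
tool_rot: [1.349, 1.112, -1.349]
ft_force: [0.2, -0.1, -1.5]
gripper_width: 0.0415
```

```bash
python3 - <<'E'
from m import *
p,d=snapshot("side");crop(p,130,170,270,300,4.5,"pics/side15.png")
E
```

```text
(no output)
```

View pics/side15.png

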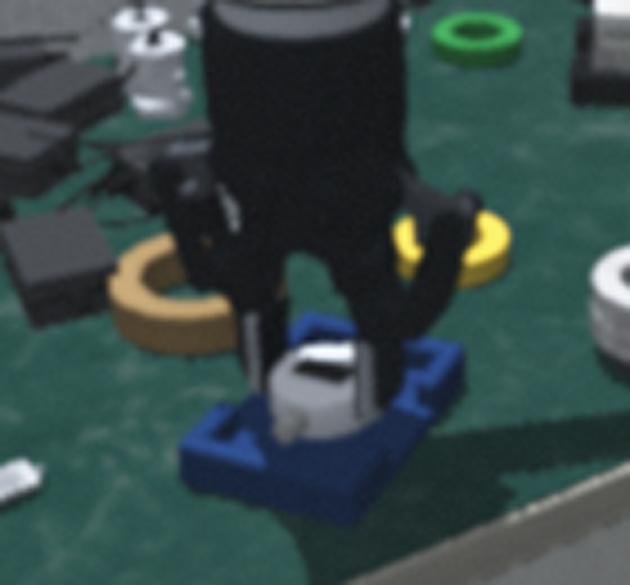

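Request:
carry_out([
  [-0.001,-0.0015,-0.002,0,-1],
  [-0.001,-0.0015,-0.0035,0,-1],
  [-0.001,-0.0015,-0.0035,0,-1],
  [-0.001,-0.0015,-0.0035,0,-1],
  [-0.001,-0.0015,-0.0035,0,0.2],
  [-0.001,-0.0015,-0.0035,0,0.5],
  [-0.001,-0.0015,-0.0035,0,0.5],
  [-0.001,-0.0015,-0.0035,0,0.5],
  [-0.001,-0.0015,-0.0035,0,0.5],
  [-0.001,-0.0015,0.02,0,0.5],
  [-0.001,-0.0015,0.05,0,0.5],
  [-0.001,-0.0015,0.08,0,0.5],
  [-0.001,-0.0015,0.12,0,0.5],
  [-0.001,-0.0015,0.16,0,0.5],
  [-0.001,-0.0015,0.2,0,0.5],
])

```text
time_s: 25.68
tcp_pos: [0.6003, 0.3591, 0.2185]
tool_rot: [1.349, 1.112, -1.349]
ft_force: [1.0, 0.7, -0.8]
gripper_width: 0.0643
```

Request:
carry_out([
  [-0.04,0.02,0,0,1],
  [-0.08,0.04,0,0,1],
  [-0.12,0.06,0,0,1],
  [-0.16,0.08,0,0,1],
  [-0.2,0.1,0,0,1],
  [-0.24,0.12,0,0,1],
  [-0.28,0.14,0,0,1],
  [-0.32,0.15,0,0,1],
  [-0.36,0.16,0,0,1],
  [-0.4,0.16,0,0,1],
  [-0.42,0.16,0,0,1],
  [-0.42,0.16,0,0,1],
  [-0.42,0.16,0,0,1],
  [-0.42,0.16,0,0,1],
])

```text
time_s: 26.85
tcp_pos: [0.1809, 0.5194, 0.2171]
tool_rot: [1.35, 1.112, -1.348]
ft_force: [-0.0, -0.6, -0.2]
gripper_width: 0.0856
```

```bash
python3 - <<'E'
from m import *
for n in("top","side"):
    p,d=snapshot(n);np.save(n+"_p16.npy",p);np.save(n+"_d16.npy",d)
    C=cloud(n,d);x,y,z=[C[...,i] for i in range(3)]
    crop(p,*((150,110,370,275) if n=="top" else (130,140,340,290)),3.6,f"pics/{n}16.png")
    zb=.002 if n=="side" else 0
    m=(abs(x-.6)<.04)&(abs(y-.357)<.05)&(z>.0225+zb)&(z<.034);q=C[m];print("tally",np.percentile(q,[2,98],axis=0),np.median(q,0))
    m=(abs(x-.477)<.035)&(abs(y-.272)<.035)&(z>.03+zb)&(np.hypot(x-.4765,y-.273)>.017);q=C[m];print("ring",np.percentile(q,[2,98],axis=0),np.median(q,0))
    m=(abs(x-.535)<.05)&(abs(y+.03)<.05)&(z>.047+zb)&(z<.062);q=C[m];print("block",rect(m,.053,n)[:3],np.median(q,0))
E
```

```text
tally [[0.5815 0.3375 0.0227]
 [0.6228 0.3868 0.0308]] [0.6019 0.3582 0.0261]
ring [[0.4528 0.2472 0.0322]
 [0.5036 0.2982 0.042 ]] [0.4795 0.2737 0.0392]
block ((537.9685668945312, -27.420703887939453), (30.214935302734375, 60.31027603149414), 7.111109256744385) [ 0.5375 -0.0275  0.0527]
tally [[0.5799 0.3394 0.0247]
 [0.6186 0.3806 0.0308]] [0.5988 0.3619 0.0276]
ring [[0.4497 0.2477 0.0326]
 [0.5021 0.2994 0.0424]] [0.4745 0.2843 0.0406]
block ((535.2974243164062, -25.31659698486328), (27.637001037597656, 67.90792846679688), 8.986577033996582) [ 0.5346 -0.0197  0.0548]
```

View pics/side16.png

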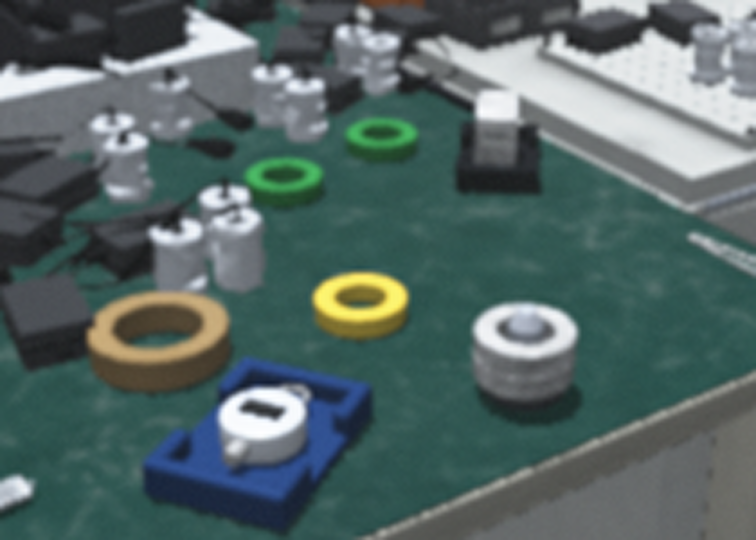

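View pics/top16.png

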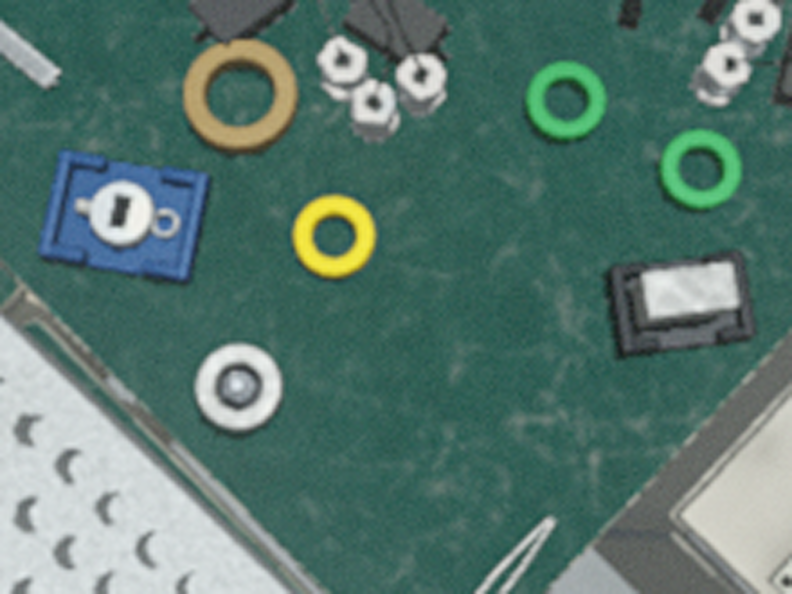

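```bash
python3 -c "
from bench import *
s=read_state();print(s['time_s'],abs(s['qvel']).max());print(job_done())"
```

```text
26.95 0.010321349035864362
the job is handed in; nothing more can be done
None
```

I put both steel rings on the stand's post, stood the gauge block in the black tray and laid the tally counter dial up in the blue tray. I handed the job in at 26.95 s. The arm was clear and nearly still, at no more than 0.01 rad/s.

In the last pictures, everything looked seated:

| Item | Top face, measured | Top face, expected | Position |
|---|---|---|---|
| Upper ring | about 39–40 mm | 40 mm | within about 3 mm of the post's axis |
| Block | 52.7 mm | 53 mm | about 3 mm from the tray's centre, within 1° of its length |
| Counter | 26.1 mm | 26 mm | about 2 mm from the tray's centre, within a few degrees of its length |

No check failed. Two readings differed slightly:
- **Side camera:** it read heights 1–2 mm above the top camera's, the same offset it showed on the bare bench.
- **Gripper width:** it showed about 52 mm on the 56 mm rings, but both rings held firmly and seated fully.

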